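# Load the deburring tumbler and set its lever dial

## Task

Tip all six nuts out of the cup into the tumbler's bowl and stand the empty cup upright on the metal sheet again. Then turn the lever dial on the control box until the lever points at the small clip on the edge of its scale, and leave it there. Do not press the stop button, and do not shift or knock over anything else on the bench.

Things in the scene. Friction and masses are not known exactly. Their poses are not given: they have to be found in the camera images.
- sheet: flat bare metal sheet lying fixed on the bench, 200 (x) x 280 (y) x 4 mm thick; origin at the centre of its underside. The cup, the can, the jar and the tin stand on it
- cup: open straight steel cup, outer diameter 62, height 70, wall 3, floor 4 mm, no handle, 84 to 168 g; origin at the centre of its underside, z up. Stands on the sheet, six nuts inside. Can, jar and tin stand round it, one each on its +x, +y and -y side, centres 100 to 115 mm from the cup's axis; its -x side, which faces world -x within 32 deg, is open
- nut0: plain steel hex nut, 21 mm across corners (about 18 across flats), 10 mm high, 17 g, smooth and oily (friction coefficient 0.16 to 0.24 on anything); origin at the centre of its underside. At the start the six lie in the cup in two layers of three
- nut1: plain steel hex nut, 21 mm across corners (about 18 across flats), 10 mm high, 17 g, smooth and oily (friction coefficient 0.16 to 0.24 on anything); origin at the centre of its underside. At the start the six lie in the cup in two layers of three
- nut2: plain steel hex nut, 21 mm across corners (about 18 across flats), 10 mm high, 17 g, smooth and oily (friction coefficient 0.16 to 0.24 on anything); origin at the centre of its underside. At the start the six lie in the cup in two layers of three
- nut3: plain steel hex nut, 21 mm across corners (about 18 across flats), 10 mm high, 17 g, smooth and oily (friction coefficient 0.16 to 0.24 on anything); origin at the centre of its underside. At the start the six lie in the cup in two layers of three
- nut4: plain steel hex nut, 21 mm across corners (about 18 across flats), 10 mm high, 17 g, smooth and oily (friction coefficient 0.16 to 0.24 on anything); origin at the centre of its underside. At the start the six lie in the cup in two layers of three
- nut5: plain steel hex nut, 21 mm across corners (about 18 across flats), 10 mm high, 17 g, smooth and oily (friction coefficient 0.16 to 0.24 on anything); origin at the centre of its underside. At the start the six lie in the cup in two layers of three
- tumbler: vibratory tumbler fixed to the bench: round foot (170 mm dia) with an open round grey bowl; origin at the centre of its underside. Bowl: rim outer diameter 190 mm, 125 mm above the bench, wall 4, inner floor 130 mm dia at 56 mm height, sides flaring out; a cone (36 mm dia at its foot, 16 at its top) stands in the middle up to 101 mm height
- control: control box fixed to the bench, 170 (x) x 250 (y) x 60 mm high; origin at the centre of its underside. On top: the lever dial (axis at x = 0, y = -35 mm in the box frame, round metal scale plate 156 mm dia) and a round stop button (axis at x = 30, y = 85 mm, 38 mm dia, top 22 mm above the panel)
- dial_axis (a point): point on the dial's axis at panel height (60 mm above the bench); axes as the box
- dial (a joint): dial angle in rad: 0 = off, grows clockwise seen from above, stops at 0 and 4.71; starts between 0 and 0.5. Lever direction in the box frame (counter-clockwise from box +x) = 2.356 - angle. Friction of about 0.08 N m holds it where it is left; no spring
- lever_tip (a point): tip of the dial's lever, a straight black bar 11 mm wide that reaches 55 mm from the dial's axis; its underside is 10 and its top 26 mm above the panel (this point at 18 mm). Hub diameter 40, height 28 mm. The lever can be pushed round from its side
- clip: T-shaped dark steel clip fixed at the scale's edge, marking the wanted setting: a radial bar 9 mm wide, 5 high, 60 to 80 mm from the dial's axis, ending in a block 22 mm wide, 14 high, 76 to 84 mm out. Origin on the dial's axis at panel height; its x axis points from there to the clip. It lies 1.9 to 4.3 rad of dial angle from off
- clip_point (a point): where the lever tip (point lever_tip) is when the lever points exactly at the clip: on the clip's line, 55 mm from the dial's axis, 18 mm above the panel
- stop (a joint): press of the stop button in m: 0 = up, 0.006 = fully down (8 N)
- can: upright can, 60 mm dia, 130 mm high, bystander; origin at the centre of its underside
- jar: upright jar with a lid, 62 mm dia, 100 mm high, bystander; origin at the centre of its underside
- tin: closed square tin, 55 x 55 x 80 mm high, bystander; origin at the centre of its underside
- tape: roll of tape lying flat, 84 mm dia, 25 mm high, bystander between the stations; origin at the centre of its underside
- magnet: L-shaped welding magnet, 60 x 40 mm, 50 mm high, bystander between the stations; origin at the centre of its underside
- wrench: wrench 180 mm long, lying flat beyond the work along its x axis, bystander; origin on the bench under it
- hammer: hammer 260 mm long, lying flat beyond the work along its x axis, bystander; origin on the bench under it
There are look-alikes about, which are no part of the job. What is shaped like the tumbler but pink is not meant.

How it is judged:
By the outcome, as a careful person would: the job done as asked, in the order asked, and still so for the second after the job is handed in, with the robot touching nothing.
It also fails if it takes over 72 s, if anything falls off the work surface, if the arm or the gripper's body presses on something with over 40 N, if the wrist force passes 120 N, or if a joint passes its speed limit or range.

## Robot

A 6-joint arm with a two-finger parallel gripper is mounted at the origin on the work surface. World frame = base frame: x ahead of the robot, y to its left, z up, the work surface at z = 0. Lengths are in mm, angles in rad, forces in N, time in s.
With the tool pointing down it reaches from about 275 to 750 mm from the base axis. Payload 10.2 kg.
Tool frame: the origin (TCP) lies midway between the tips of the shut fingers; the grasp point (between the pads) lies 19 mm behind it; z points along the fingers, y is the line along which they close (so a half turn about z gives the same grasp; the last joint's range is limited). The gripper opens to 85 mm and grips with 20 to 120 N. Pads are 22 mm wide; open, the fingers measure 114 mm over their backs; the gripper's body (76 mm by 85 mm) begins 54 mm behind the grasp point. The pads swing forward as they close: fully open they stand 13 mm farther back than shut.
Start: joints at [0.983, 0.313, 1.498, -0, 1.331, -0.223], TCP at [187.313, 490.454, 231.294] pointing down, gripper open.
Joint ranges: [-2.94, 2.94], [-0.97, 2.17], [0.19, 2.56], [-1.23, 4.37], [0.02, 3.11], [-2.88, 2.88]. Speed limits (rad/s): [2.39, 2.39, 3.01, 3.14, 3.14, 3.14].

## Interface

Orientations are given as a unit quaternion [w, x, y, z].
In Python, from rig import ctrl, capture, camera_info gives the robot as it stands.
- The arm moves only by the tool apply_moves, never from a script. Its argument "targets" is a list of rows, each a list of 3 entries, a list of its own where there are three numbers: the finger opening in mm, from 0 to 85.4, then the shift along the world's x, y, z in mm, then the turn, a rotation vector about the world's x, y, z in degrees. In form: [[grip, [dx, dy, dz], [rx, ry, rz]], ...]. A call has 1 to 20 rows; each row is the pose to reach, as a shift and turn from the pose commanded when the call began; what a row does not reach only later rows make up. A row lasts 1/10 s, in which the tool goes at most 50 mm and 8.59 degrees, less where a joint would pass 70% of its speed; a pose out of reach is approached as far as the arm can. A call with a gripper value outside its range is refused whole. The fingers move at their own pace and stop on an object; "squeeze" is the grip in N (left out, the last holds). Time passes only in rows, so rows that repeat a pose let the fingers close. It gives the time, the measured TCP pose, the force, the opening and the grip force at its end, in the units of the state.
- ctrl.sense(): the state, without advancing time (a new reading comes with each control period).
- capture(name): name is "side" or "top" or "wrist"; returns (picture, depth): 480x640x3 uint8, blue, green, red; 480x640 float32, mm along the optical axis (not along the pixel's ray), 0 where there is no reading.
- camera_info(name): a dict with "vfov" (degrees; the focal length in pixels is half the picture's height over the tangent of half this angle, whatever the lens; pixels are square), "cx", "cy" (the principal point, pixels), "extrinsics" (4x4, takes a point from camera to world coordinates). Camera axes: x right, y down, z forward; pixel columns grow to the right and rows downward; lengths in mm; the calibration is good to about 2 mm. The wrist camera is an equidistant fisheye: a pixel r from the principal point sees the ray r / f radians off the axis. A picture is of the moment at which its call begins: read the wrist's pose just before it. camera_info takes no time and is no camera call; for the wrist camera it gives the pose at the moment of the call.
- ctrl.finish_job(): hands the job in; it is judged then, once.
The state is a dict: "time_s": time; "joints": joint angles; "dq": joint speeds; "tau": joint torques, N m; "eef_pos": TCP position; "ee_rot": TCP orientation; "force": force on the tool from outside, world axes, zero at the start; "wrist_torque": the same for the moment, N m; "grip_width": opening from 0.0 (shut) to 1.0 (fully open); "grip_force": force on a finger pad.
Only numpy, scipy, OpenCV 4.12 (cv2) and the standard library are available. Lean on these libraries where they do the work, as an engineer would, in place of code of your own. Each camera call takes 0.05 s, during which the arm holds its last target. There are 200 camera calls.

## Working session

There is one attempt and no reset: what is moved stays moved. The work goes in short steps, Python scripts to look and compute and a tool call to move; the robot and the scene stay as the last step left them, time stands still between calls to the robot, and variables do not carry over. Pictures are saved under pics/ and viewed, at most 10 in all, crops included, and the job is handed in when it is done.

Besides the shell and the picture viewer there is one more tool, called after "Emit:" as a command line: name --argument value ..., lists and objects as JSON in quotes. apply_moves: Moves the arm, as the interface text tells. Its arguments: {"type":"object","properties":{"targets":{"type":"array","items":{"type":"array"}},"squeeze":{"type":"number"}},"required":["targets"]}

```bash
mkdir -p pics
cat > h.py <<'E'
import numpy as np, cv2
from rig import ctrl, capture, camera_info
def pts(name):
    ci=camera_info(name); im,d=capture(name)
    f=240/np.tan(np.radians(ci["vfov"])/2)
    v,u=np.mgrid[0:480,0:640]
    x=(u-ci["cx"])/f; y=(v-ci["cy"])/f
    P=np.stack([x*d,y*d,d],-1); E=np.array(ci["extrinsics"])
    W=P@E[:3,:3].T+E[:3,3]; W[d==0]=np.nan
    return im,d,W
E
python3 - <<'E'
from h import *
for n in("top","side"):
    im,d,W=pts(n); cv2.imwrite(f"pics/{n}0.png",im); np.save(f"{n}.npy",W)
    ci=camera_info(n);print(n,ci["vfov"],ci["cx"],ci["cy"],np.round(ci["extrinsics"],3).tolist())
s=ctrl.sense();print(s)
E
```

```text
top 57.74790956686947 332.6265040955208 242.07931015825002 [[0.027, -0.994, 0.104, 403.617], [-0.999, -0.03, -0.02, 12.555], [0.023, -0.104, -0.994, 1194.576], [0.0, 0.0, 0.0, 1.0]]
side 44.25524962978333 316.28300979240805 230.21145959183985 [[0.998, -0.039, 0.049, 460.36], [-0.063, -0.621, 0.782, -1017.729], [-0.001, -0.783, -0.622, 864.636], [0.0, 0.0, 0.0, 1.0]]
{'time_s': 0.1, 'joints': array([ 9.82603778e-01,  3.13392121e-01,  1.49837231e+00, -3.28148032e-05,
        1.33106150e+00, -2.23384633e-01]), 'dq': array([ 0.0006783 , -0.00187605, -0.00057214, -0.00198361, -0.00086247,
       -0.00058572]), 'tau': array([ 3.33651435e-03, -4.12902474e+01, -2.60138583e+01, -1.17395020e-04,
        3.05458532e-03,  3.41496730e-05]), 'eef_pos': array([187.1728439 , 490.23217672, 230.78909092]), 'ee_rot': array([-2.28773223e-04,  1.81390297e-01,  9.83410992e-01, -5.72854692e-04]), 'force': array([-0.31341004, -0.38778209,  0.31128705]), 'wrist_torque': array([-0.00703085,  0.00419482,  0.03201099]), 'grip_force': 0.0, 'grip_width': 0.9949542274002819}
```

View pics/top0.png

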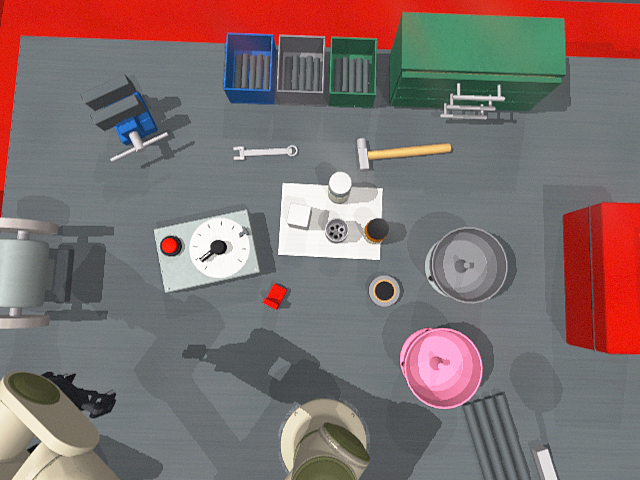

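View pics/side0.png

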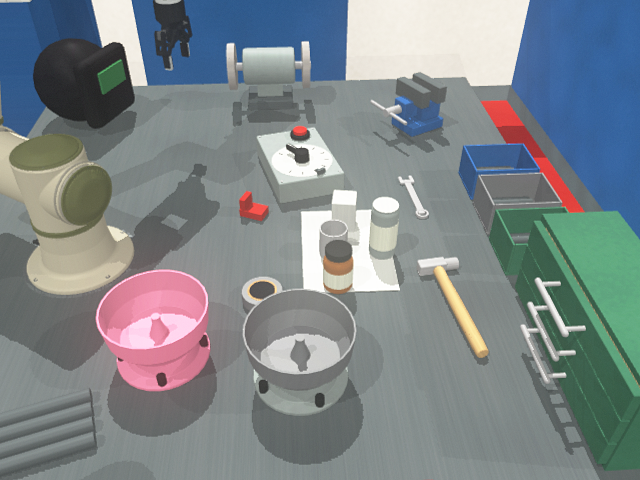

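Look-alikes: the tumbler could be grey (467,264) or pink (442,367), and I choose grey. The cup is the steel one with nuts at (336,231); the white can (340,185), brown jar (376,231), white tin (299,214) are bystanders. The dial is at (218,247), its lever pointing to about (203,260), and the clip looks to be at about (245,231).

Run:
```python
from h import *
im=cv2.imread("pics/top0.png"); W=np.load("top.npy"); S=np.load("side.npy")
a=cv2.resize(im[165:305,145:265],None,fx=3.3,fy=3.3,interpolation=cv2.INTER_CUBIC)
b=cv2.resize(im[165:305,275:395],None,fx=3.3,fy=3.3,interpolation=cv2.INTER_CUBIC)
cv2.imwrite("pics/crop.png",np.hstack([a,b]))
def reg(W,n,u0,u1,v0,v1,z0,z1):
    R=W[v0:v1,u0:u1].reshape(-1,3); R=R[(R[:,2]>z0)&(R[:,2]<z1)]
    if len(R)<5: print(n,len(R));return R
    # min enclosing circle
    c,r=cv2.minEnclosingCircle(R[:,:2].astype(np.float32))
    print(n,len(R),"mean",R.mean(0).round(1),"circ",np.round(c,1),round(r,1),"min",R.min(0).round(0),"max",R.max(0).round(0));return R
reg(W,"cup",322,351,217,246,66,80)
reg(W,"can",322,358,165,210,122,140)
reg(W,"jar",360,392,212,248,92,108)
reg(W,"tin",280,318,195,232,74,86)
reg(W,"bowl",418,515,220,310,118,132)
reg(W,"cone",440,490,240,290,96,110)
reg(W,"pink",395,490,320,412,118,132)
reg(W,"tape",364,404,272,312,20,32)
reg(W,"magnet",258,295,280,312,10,60)
reg(W,"sheet",275,390,180,262,1,8)
R=reg(W,"panel",150,265,205,295,55,65)
r=cv2.minAreaRect(R[:,:2].astype(np.float32));print(r)
reg(W,"hub",205,232,236,260,82,95)
reg(W,"lever",185,232,236,275,80,95)
reg(W,"button",155,185,232,260,74,90)
for n,(u,v) in dict(can=(340,180),cup=(336,231),lev=(204,259),clip=(245,231)).items(): print(n,W[v,u].round(1))
```

```text
cup 101 mean [555.3 -19.4  73.6] circ [554.7 -18.9] 31.0 min [524. -49.  67.] max [585.  11.  79.]
can 420 mean [661.8 -22.1 133. ] circ [663.  -22.4] 29.5 min [635. -51. 122.] max [692.   7. 140.]
jar 353 mean [ 555.  -121.3  103.8] circ [ 556.  -121.8] 27.3 min [ 529. -149.   92.] max [581. -95. 108.]
tin 389 mean [587.3  81.4  83.1] circ [588.5  80.9] 36.8 min [558.  51.  74.] max [619. 110.  86.]
bowl 508 mean [ 470.7 -359.2  124. ] circ [ 469.2 -348.2] 95.0 min [ 375. -442.  118.] max [ 564. -253.  131.]
cone 36 mean [ 474.9 -352.9  100.5] circ [ 501.4 -373.6] 48.1 min [ 463. -407.   97.] max [ 536. -340.  104.]
pink 546 mean [ 212.3 -291.6  124. ] circ [ 217.7 -283.3] 95.4 min [ 125. -377.  118.] max [ 311. -188.  131.]
tape 756 mean [ 399.1 -151.    25.7] circ [ 399.  -151.4] 41.8 min [ 359. -193.   20.] max [ 439. -111.   32.]
magnet 355 mean [375.9 139.4  28.1] circ [376.9 139. ] 33.1 min [344. 111.  10.] max [409. 166.  54.]
sheet 5355 mean [585.4  -3.8   4. ] circ [590.7  -7.4] 193.9 min [ 472. -167.    1.] max [708. 154.   8.]
panel 5452 mean [488.4 314.2  60.1] circ [490.6 317.8] 147.6 min [381. 179.  55.] max [601. 457.  65.]
((490.8345642089844, 318.72930908203125), (170.14585876464844, 250.3993682861328), 14.16074275970459)
hub 202 mean [495.8 288.3  87.1] circ [489.5 293.1] 30.4 min [467. 267.  82.] max [517. 314.  92.]
lever 234 mean [492.6 291.9  86.8] circ [486.1 297.4] 36.0 min [462. 267.  80.] max [517. 327.  92.]
button 191 mean [498.9 406.7  80.9] circ [498.4 408.3] 25.2 min [478. 387.  74.] max [522. 432.  88.]
can [671.  -22.5 133. ]
cup [558.8 -19.2  10. ]
lev [467.2 315.9  84.2]
clip [543.4 217.9  72.8]
```

View pics/crop.png

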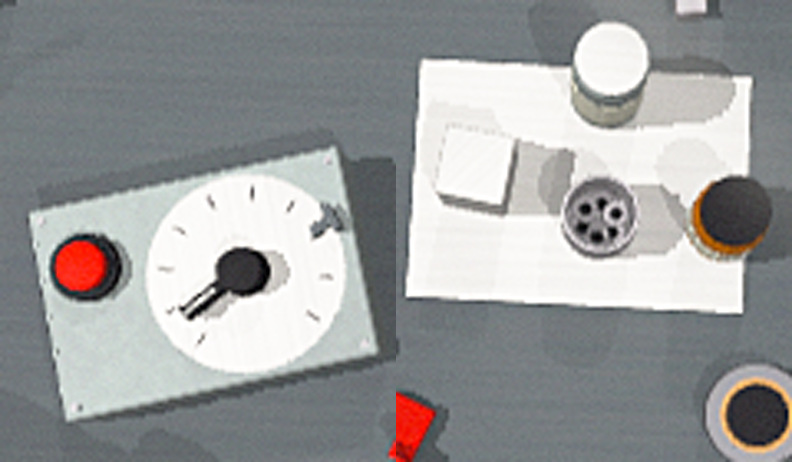

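The crop confirms the choices. The cup holds nuts at (600,215), and the box has its dial hub at (243,271), lever tip near (185,312) and clip near (328,222). Because the cup must be poured, I'll grasp it from the side, from -x, which needs the wrist flipped. I'll start moving now.

Emit:
apply_moves --targets '[[85,[60,-150,100],[0,0,-69]],[85,[60,-150,100],[0,0,-69]],[85,[60,-150,100],[0,0,-69]],[85,[120,-300,120],[0,0,-69]],[85,[120,-300,120],[0,0,-69]],[85,[120,-300,120],[0,0,-69]],[85,[120,-300,120],[0,0,-69]],[85,[120,-300,120],[0,0,-69]],[85,[120,-300,120],[0,0,-69]],[85,[120,-300,120],[0,0,-69]]]'

```text
time_s: 1.1
eef_pos: [307.0, 190.8, 351.0]
ee_rot: [-0.0, 0.705, 0.709, -0.0]
force: [-0.1, -0.0, -0.2]
grip_width: 0.996
grip_force: 0.0
```

```bash
cat >> h.py <<'E'
from scipy.spatial.transform import Rotation as Ro
def rec():
    import json
    s=ctrl.sense(); r=[*map(float,s["joints"]),*map(float,s["eef_pos"]),*map(float,s["ee_rot"])]
    open("log.jsonl","a").write(json.dumps(r)+"\n")
    R=Ro.from_quat(np.roll(s["ee_rot"],-1)).as_matrix()
    print("t",round(s["time_s"],2),"q",np.degrees(s["joints"]).round(1),"p",s["eef_pos"].round(1),"z",R[:,2].round(3),"y",R[:,1].round(3),"F",s["force"].round(1),"g",round(s["grip_width"]*85.4,1),round(s["grip_force"],1))
    return s
E
python3 -c "from h import *;rec()"
```

```text
t 1.1 q [13.1 -7.3 96.1  0.  91.3 12.7] p [307.  190.8 351. ] z [-0.001  0.    -1.   ] y [ 1.     0.006 -0.001] F [-0.1 -0.  -0.2] g 85.1 0.0
```

Emit:
apply_moves --targets '[[85,[0,-40,0],[45,0,0]],[85,[0,-40,0],[45,0,0]],[85,[0,-40,0],[45,0,0]],[85,[0,-40,0],[45,0,0]],[85,[0,-40,0],[45,0,0]],[85,[0,-40,0],[45,0,0]]]'

```text
time_s: 1.7
eef_pos: [307.1, 150.8, 351.0]
ee_rot: [-0.272, 0.651, 0.654, 0.273]
force: [0.3, 0.3, -0.2]
grip_width: 0.995
grip_force: 0.0
```

```bash
python3 -c "from h import *;rec()"
```

```text
t 1.7 q [-27.9 -13.3 111.9  40.2 102.9 -26.5] p [307.1 150.8 351. ] z [-0.001  0.711 -0.703] y [1.    0.004 0.003] F [ 0.3  0.3 -0.2] g 85.0 0.0
```

Emit:
apply_moves --targets '[[85,[0,0,0],[45,0,0]],[85,[0,0,0],[45,0,0]],[85,[0,0,0],[45,0,0]],[85,[0,0,0],[45,0,0]],[85,[0,0,0],[45,0,0]],[85,[0,0,0],[45,0,0]]]'

```text
time_s: 2.3
eef_pos: [307.0, 151.1, 350.5]
ee_rot: [0.502, -0.498, -0.499, -0.501]
force: [-0.1, 0.4, -0.7]
grip_width: 0.994
grip_force: 0.0
```

```bash
cat > fk.py <<'E'
import numpy as np, json
from scipy.spatial.transform import Rotation as Ro
from scipy.optimize import least_squares
def fk(q,k):
    a1,d,h,L2,b,L3,d5,L6=k
    z=lambda a:Ro.from_euler('z',a); y=lambda a:Ro.from_euler('y',a)
    R1=z(q[0]); R2=R1*y(q[1]); R3=R2*y(q[2]); R4=R3*z(q[3]); R5=R4*y(q[4]); R6=R5*z(q[5]+np.pi/2)
    p=R1.apply([a1,d,h])+R2.apply([0,0,L2])+R3.apply([b,0,L3])+R4.apply([0,d5,0])+R5.apply([0,0,L6])
    return p,R6
def fit():
    D=[json.loads(l) for l in open("log.jsonl")]
    D.append([0.982603778,.313392121,1.49837231,0,1.3310615,-.223384633,187.1728,490.2322,230.789,0,.18139,.98341,0])
    f=lambda k:np.concatenate([fk(r[:6],k)[0]-r[6:9] for r in D]+[[1e-3*(k[0]),1e-3*k[4],1e-3*k[1]]])
    s=least_squares(f,[0,0,250,500,0,450,116,250]); return s.x,np.abs(s.fun).max(),[ (fk(r[:6],s.x)[1].inv()*Ro.from_quat(np.roll(r[9:],-1))).magnitude().round(3) for r in D]
lo=np.array([-2.94,-.97,.19,-1.23,.02,-2.88]);hi=np.array([2.94,2.17,2.56,4.37,3.11,2.88])
def ik(p,R,q0,k):
    def f(q):
        P,Q=fk(q,k); return np.concatenate([(P-p)/100,(Q.inv()*R).as_rotvec()])
    s=least_squares(f,np.clip(q0,lo+1e-3,hi-1e-3),bounds=(lo,hi)); return s.x,np.abs(s.fun).max()
E
python3 - <<'E'
from h import *; rec()
from fk import *
x,e,r=fit();print(x.round(1),e,r)
E
```

```text
t 2.3 q [-39.7   3.8 127.3  61.6 119.1 -48.4] p [307.  151.1 350.5] z [-0.002  1.     0.006] y [ 1.     0.002 -0.   ] F [-0.1  0.4 -0.7] g 84.9 0.0Traceback (most recent call last):
  File "<stdin>", line 3, in <module>
  File "fk.py", line 14, in fit
    s=least_squares(f,[0,0,250,500,0,450,116,250]); return s.x,np.abs(s.fun).max(),[ (fk(r[:6],s.x)[1].inv()*Ro.from_quat(np.roll(r[9:],-1))).magnitude().round(3) for r in D]
                                                                                     ^^^^^^^^^^^^^^^^^^^^^^^^^^^^^^^^^^^^^^^^^^^^^^^^^^^^^^^^^^^^^^^^^^^^^^^^^^
AttributeError: 'float' object has no attribute 'round'
```

```bash
sed -i 's/\.magnitude()\.round(3)/.magnitude()/' fk.py
python3 - <<'E'
from fk import *
x,e,r=fit();print(x.round(1),e,np.round(r,3)); np.save("k.npy",x)
q=[json.loads(l) for l in open("log.jsonl")][-1][:6]
for tilt in (0,15,30):
  for yaw in (0,):
    for z in (50,):
      Y=np.array([np.sin(np.radians(yaw)),-np.cos(np.radians(yaw)),0]); 
      t=np.radians(tilt); T=np.array([np.cos(t)*np.cos(np.radians(yaw)),np.cos(t)*np.sin(np.radians(yaw)),-np.sin(t)])
      R=Ro.from_matrix(np.stack([np.cross(Y,T),Y,T],1))
      g=np.array([555,-19,z]); 
      for back in (120,0):
        p=g+(19-back)*T
        qs=ik(p,R,[0.,.3,2.3,3.14,1.,-1.57],x)
        k=x;Pw=p-x[-1]*T
        print(tilt,back,np.degrees(qs[0]).round(0),round(qs[1],4),"wrist",Pw.round(0))
E
```

```text
[ -0.  116.3 201.3 438.9  39.  397.5  -0.  255.3] 0.11629761009869961 [0.    0.    0.    0.001]
0 120 [ -41.   68.  144.  134.  114. -112.] 0.0 wrist [199. -19.  50.]
0 0 [-25.  57. 128. 155.  94. -92.] 0.0 wrist [319. -19.  50.]
15 120 [-41.  43. 147. 136.  83. -96.] 0.1144 wrist [211. -19. 142.]
15 0 [-24.  45. 130. 155.  71. -88.] 0.0 wrist [327. -19. 111.]
30 120 [-32.  18. 144. 140.  46. -77.] 0.0 wrist [246. -19. 228.]
30 0 [-22.  35. 128. 152.  45. -81.] 0.0 wrist [350. -19. 168.]
```

```bash
cat >> fk.py <<'E'
K=np.load("k.npy") if __import__("os").path.exists("k.npy") else None
def path(p0,R0,q,segs,n=12):
    """segs: list of (shift, rotvec deg) chained (each relative to previous end)"""
    p=np.array(p0,float);R=R0
    for d,rv in segs:
        for i in range(1,n+1):
            P=p+np.array(d)*i/n; Q=Ro.from_rotvec(np.radians(rv)*i/n)*R
            qn,e=ik(P,Q,q,K); 
            if e>2e-3: print("  fail",i,e.round(3))
            mx=np.abs(np.degrees(qn-q)).max(); q=qn
            if i%(n//3)==0: print(P.round(0),np.degrees(q).round(0),"T",Q.as_matrix()[:,2].round(2),"step",mx.round(0))
        p=P;R=Q
    return p,R,q
def cur():
    from rig import ctrl
    s=ctrl.sense();return s["eef_pos"],Ro.from_quat(np.roll(s["ee_rot"],-1)),s["joints"]
E
python3 - <<'E'
from fk import *
p,R,q=cur()
T=np.array([np.cos(.349),0,-np.sin(.349)])
g=np.array([555,-19,52]); tcp=g+19*T; print("grasp tcp",tcp)
hov=tcp+[-20,0,110]
print("A");path(p,R,q,[((0,0,0),(0,0,-90)),(hov-p,(0,20,0)),((20,0,-110),(0,0,0))])
print("B");path(p,R,q,[((hov-p)/2,(0,0,-90)),((hov-p)/2,(0,20,0)),((20,0,-110),(0,0,0))])
E
```

```text
grasp tcp [572.85458768 -19.          45.50279299]
A
[307. 151. 350.] [-58. -19. 145.  72. 113. -40.] T [0.5  0.87 0.01] step 7.0
  fail 5 0.043
  fail 6 0.107
  fail 7 0.175
  fail 8 0.189
[307. 151. 350.] [-77. -56. 147.  78. 115.  -5.] T [0.87 0.5  0.01] step 5.0
  fail 9 0.237
  fail 10 0.177
  fail 11 0.11
  fail 12 0.045
[307. 151. 350.] [  30.  -27.  147.  234.   41. -135.] T [1.   0.   0.01] step 20.0
  fail 1 0.069
  fail 2 0.09
  fail 3 0.104
  fail 4 0.111
[389.  94. 285.] [   1.  -20.  147.  193.   25. -101.] T [ 0.99  0.   -0.11] step 17.0
  fail 5 0.106
  fail 6 0.087
  fail 7 0.049
[471.  38. 220.] [-22.   3. 146. 152.  49. -76.] T [ 0.97  0.   -0.22] step 9.0
[553. -19. 156.] [-25.  20. 134. 146.  47. -75.] T [ 0.94  0.   -0.34] step 4.0
[560. -19. 119.] [-25.  27. 133. 150.  53. -80.] T [ 0.94  0.   -0.34] step 2.0
[566. -19.  82.] [-24.  34. 132. 153.  58. -83.] T [ 0.94  0.   -0.34] step 2.0
[573. -19.  46.] [-24.  41. 130. 155.  62. -86.] T [ 0.94  0.   -0.34] step 2.0
B
[348. 123. 318.] [-53.  -3. 141.  73. 105. -51.] T [0.5  0.87 0.01] step 4.0
  fail 6 0.033
  fail 7 0.094
  fail 8 0.143
[389.  94. 285.] [-53.  -9. 147.  86.  87. -47.] T [0.87 0.5  0.01] step 6.0
  fail 9 0.168
  fail 10 0.253
  fail 11 0.262
  fail 12 0.164
[430.  66. 253.] [ -1.   0. 147. 190.  50. -96.] T [1.   0.   0.01] step 51.0
  fail 1 0.13
  fail 2 0.108
  fail 3 0.083
  fail 4 0.046
[471.  38. 220.] [-20.   8. 147. 158.  57. -81.] T [ 0.99  0.   -0.11] step 6.0
[512.   9. 188.] [-24.  15. 142. 151.  56. -78.] T [ 0.97  0.   -0.22] step 2.0
[553. -19. 156.] [-25.  20. 134. 146.  47. -75.] T [ 0.94  0.   -0.34] step 2.0
[560. -19. 119.] [-25.  27. 133. 150.  53. -80.] T [ 0.94  0.   -0.34] step 2.0
[566. -19.  82.] [-24.  34. 132. 153.  58. -83.] T [ 0.94  0.   -0.34] step 2.0
[573. -19.  46.] [-24.  41. 130. 155.  62. -86.] T [ 0.94  0.   -0.34] step 2.0
```

Run:
```python
from fk import *
p,R,q=cur()
m=np.array([520,40,260]);tcp=np.array([572.9,-19,45.5])
hov=tcp+[0,0,100]
path(p,R,q,[(m-p,(0,0,0)),(hov+[-20,0,50]-m,(0,0,-90)),([20,0,-50],(0,20,0)),((0,0,-100),(0,0,0))])
```

```text
[378. 114. 320.] [-37.  17. 117.  62. 116. -50.] T [-0.    1.    0.01] step 3.0
[449.  77. 290.] [-36.  28. 105.  64. 115. -49.] T [-0.    1.    0.01] step 3.0
[520.  40. 260.] [-34.  38.  92.  66. 116. -46.] T [-0.    1.    0.01] step 4.0
[531.  20. 238.] [-41.  31. 112.  81.  97. -53.] T [0.5  0.87 0.01] step 5.0
[542.   1. 217.] [-41.  27. 129. 107.  83. -67.] T [0.87 0.5  0.01] step 8.0
[553. -19. 196.] [-27.  28. 137. 152.  77. -83.] T [1.   0.   0.01] step 13.0
[560. -19. 179.] [-26.  26. 135. 152.  67. -81.] T [ 0.99  0.   -0.11] step 2.0
[566. -19. 162.] [-25.  24. 133. 150.  57. -79.] T [ 0.97  0.   -0.22] step 2.0
[573. -19. 146.] [-24.  23. 131. 149.  47. -76.] T [ 0.94  0.   -0.34] step 2.0
[573. -19. 112.] [-24.  29. 131. 151.  52. -80.] T [ 0.94  0.   -0.34] step 2.0
[573. -19.  79.] [-24.  35. 131. 153.  58. -83.] T [ 0.94  0.   -0.34] step 2.0
[573. -19.  46.] [-24.  41. 130. 155.  62. -86.] T [ 0.94  0.   -0.34] step 2.0
```

Emit:
apply_moves --targets '[[85,[213,-110,-91],[0,0,0]],[85,[213,-110,-91],[0,0,0]],[85,[213,-110,-91],[0,0,0]],[85,[213,-110,-91],[0,0,0]],[85,[213,-110,-91],[0,0,0]],[85,[213,-110,-91],[0,0,0]],[85,[216,-118,-97],[0,0,-8]],[85,[219,-122,-102],[0,0,-16]],[85,[222,-128,-108],[0,0,-24]],[85,[225,-133,-114],[0,0,-32]],[85,[228,-138,-120],[0,0,-40]],[85,[231,-143,-125],[0,0,-48]],[85,[234,-148,-131],[0,0,-56]],[85,[237,-153,-137],[0,0,-64]],[85,[240,-158,-142],[0,0,-72]],[85,[243,-164,-148],[0,0,-80]],[85,[246,-169,-155],[0,0,-90]],[85,[246,-169,-155],[0,0,-90]],[85,[246,-169,-155],[0,0,-90]]]'

```text
time_s: 4.2
eef_pos: [553.3, -15.7, 197.1]
ee_rot: [-0.001, 0.707, 0.003, 0.707]
force: [0.4, 0.3, -1.0]
grip_width: 0.995
grip_force: 0.0
```

Run:
```python
from h import *
rec()
ci=camera_info("wrist"); im,d=capture("wrist"); cv2.imwrite("pics/w1.png",im)
```

```text
t 4.2 q [-26.2  27.7 136.5 152.6  75.9 -83. ] p [553.3 -15.7 197.1] z [1.    0.005 0.001] y [ 0.005 -1.     0.003] F [ 0.4  0.3 -1. ] g 84.9 0.0
```

Emit:
apply_moves --targets '[[85,[19,-1,-40],[0,20,0]],[85,[19,-1,-40],[0,20,0]],[85,[19,-1,-40],[0,20,0]],[85,[19,-1,-50],[0,20,0]],[85,[19,-1,-50],[0,20,0]]]'

```text
time_s: 4.75
eef_pos: [572.5, -19.8, 146.9]
ee_rot: [0.001, 0.819, 0.002, 0.574]
force: [0.4, 0.8, 0.0]
grip_width: 0.996
grip_force: 0.0
```

Run:
```python
from h import *
rec()
im,d=capture("wrist"); cv2.imwrite("pics/w1.png",im)
im,d,W=pts("side"); cv2.imwrite("pics/s1.png",cv2.resize(im[120:330,220:440],None,fx=2.5,fy=2.5))
```

```text
t 4.75 q [-23.9  22.6 130.7 148.2  46.3 -75.6] p [572.5 -19.8 146.9] z [ 0.94   0.001 -0.341] y [ 0.002 -1.     0.003] F [0.4 0.8 0. ] g 85.1 0.0
```

View pics/w1.png

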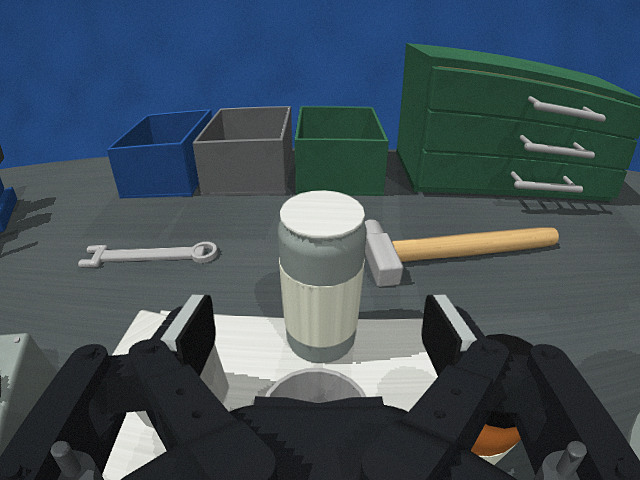

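The wrist view shows the cup rim at about (317,385), centred between the pads at 195 and 450. The jar at (495,440) lies outside the right finger. I'll descend and grip.

Emit:
apply_moves --targets '[[85,[0,0,-40],[0,0,0]],[85,[0,0,-70],[0,0,0]],[85,[0,0,-100],[0,0,0]],[85,[0,0,-100],[0,0,0]]]' --squeeze 50

```text
time_s: 5.25
eef_pos: [571.3, -19.3, 42.6]
ee_rot: [-0.001, 0.821, -0.0, 0.571]
force: [0.1, 0.2, 1.4]
grip_width: 1.001
grip_force: 0.0
```

Run:
```python
from h import *
rec()
im,d,W=pts("side"); cv2.imwrite("pics/s2.png",cv2.resize(im[120:330,220:440],None,fx=2.5,fy=2.5))
```

```text
t 5.25 q [-23.9  41.5 129.9 154.4  61.8 -86. ] p [571.3 -19.3  42.6] z [ 0.938  0.001 -0.348] y [ 0.001 -1.    -0.001] F [0.1 0.2 1.4] g 85.5 0.0
```

View pics/s2.png

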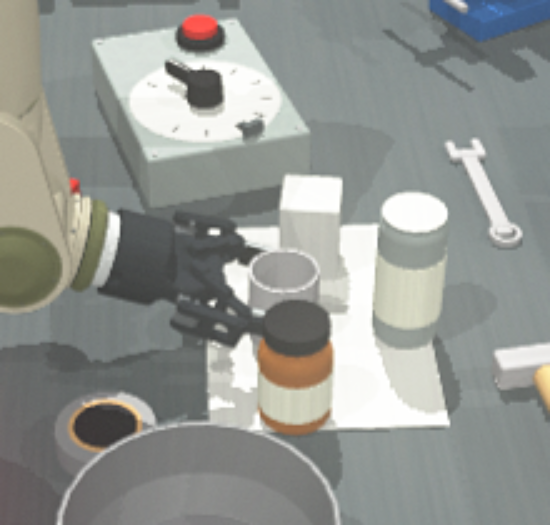

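The side view shows the fingers straddling the cup at (285,275), clear of the jar and tin. I'll close.

Emit:
apply_moves --targets '[[50,[1,0,2],[0,0,0]],[50,[1,0,2],[0,0,0]],[50,[1,0,2],[0,0,0]],[50,[1,0,2],[0,0,0]],[50,[1,0,2],[0,0,0]],[50,[1,0,2],[0,0,0]]]' --squeeze 50

```text
time_s: 5.9
eef_pos: [574.2, -19.7, 51.0]
ee_rot: [0.001, 0.817, 0.001, 0.576]
force: [-3.5, -0.6, 8.6]
grip_width: 0.718
grip_force: 54.6
```

Run:
```python
from h import *
rec()
from fk import *
p,R,q=cur(); p0=p
# bowl centre (470,-350): candidate pour poses; heading phi, cup grasp point at G, roll theta about horizontal heading
T0=R.as_matrix()[:,2]
for phi in (0,-20,-37,-60):
  for G in ((470,-330,215),(460,-310,215)):
    for th in (125,):
      u=np.array([np.cos(np.radians(phi)),np.sin(np.radians(phi)),0])
      Ry=Ro.from_euler('z',phi,degrees=True)*R
      Rp=Ro.from_rotvec(np.radians(th)*u)*Ry
      P=np.array(G)+19*Rp.as_matrix()[:,2]
      a,e=ik(np.array(G)+19*Ry.as_matrix()[:,2],Ry,q,K)
      b,e2=ik(P,Rp,a,K)
      print(phi,G,np.degrees(a).round(0),e.round(3),np.degrees(b).round(0),e2.round(3),"T",Rp.as_matrix()[:,2].round(2))
```

```text
t 5.9 q [-23.7  40.5 129.8 154.5  61.5 -85.7] p [574.2 -19.7  51. ] z [ 0.942 -0.    -0.336] y [ 0.001 -1.     0.003] F [-3.5 -0.6  8.6] g 61.3 54.6
0 (470, -330, 215) [-70.  21. 117.  91.  62. -44.] 0.0 [-72.  41. 109.  97.  99.  64.] 0.0 T [0.94 0.28 0.19]
0 (460, -310, 215) [-70.  18. 120.  91.  62. -45.] 0.0 [-73.  40. 113.  96.  99.  61.] 0.0 T [0.94 0.28 0.19]
-20 (470, -330, 215) [-63.  16. 124. 116.  45. -52.] 0.0 [-70.  37. 121. 116.  92.  53.] 0.0 T [ 0.98 -0.06  0.19]
-20 (460, -310, 215) [-63.  14. 127. 117.  46. -54.] 0.0 [-70.  36. 124. 116.  93.  51.] 0.0 T [ 0.98 -0.06  0.19]
-37 (470, -330, 215) [-53.  14. 126. 152.  33. -71.] 0.0 [-64.  35. 127. 138.  88.  45.] 0.0 T [ 0.92 -0.35  0.19]
-37 (460, -310, 215) [-52.  12. 129. 153.  34. -73.] 0.0 [-64.  34. 131. 138.  90.  43.] 0.0 T [ 0.92 -0.35  0.19]
-60 (470, -330, 215) [ -39.   18.  121.  218.   34. -116.] 0.0 [-49.  35. 129. 175.  85.  35.] 0.0 T [ 0.71 -0.68  0.19]
-60 (460, -310, 215) [ -37.   16.  124.  220.   35. -116.] 0.0 [-48.  34. 131. 176.  87.  34.] 0.0 T [ 0.71 -0.68  0.19]
```

```bash
cat > pour.py <<'E'
from fk import *
def pose(phi,beta,G):
    a=np.radians(phi);b=np.radians(beta);u=np.array([np.cos(a),np.sin(a),0]);r=np.array([np.sin(a),-np.cos(a),0]);z=np.array([0,0,1.])
    n=r*np.cos(b)-z*np.sin(b)   # tool x direction (mouth side)
    y=np.cross(u,n)
    return np.array(G)+19*u, Ro.from_matrix(np.stack([n,y,u],1))
E
python3 - <<'E'
from pour import *
p,R,q=cur()
M=R.as_matrix();print(M.round(2))
c=np.array([469.5,-347.5])
for phi in (-45,-60):
  a=np.radians(phi); r=np.array([np.sin(a),-np.cos(a)])
  G=np.array([*(c-45*r),195]); Ry=Ro.from_euler('z',phi,degrees=True)*R
  hp=G+19*Ry.as_matrix()[:,2]
  print(phi,G.round(0))
  s1=(0,0,145); 
  p1,R1,q1=path(p,R,q,[(s1,(0,0,0)),(hp-p-s1,(0,0,phi))])
  for b in (5,35,50):
    P,Rp=pose(phi,b,G); rv=np.degrees((Rp*R1.inv()).as_rotvec()); print("beta",b,"shift",(P-p1).round(1),"rv",rv.round(1))
    path(p1,R1,q1,[(P-p1,rv)])
E
```

```text
[[ 0.34  0.    0.94]
 [ 0.   -1.   -0.  ]
 [ 0.94  0.   -0.34]]
-45 [ 501. -316.  195.]
[574. -20.  99.] [-24.  31. 131. 152.  54. -81.] T [ 0.94 -0.   -0.34] step 2.0
[574. -20. 148.] [-24.  23. 131. 149.  47. -76.] T [ 0.94 -0.   -0.34] step 2.0
[574. -20. 196.] [-24.  15. 129. 143.  39. -68.] T [ 0.94 -0.   -0.34] step 2.0
[ 554. -123.  194.] [-31.  14. 130. 154.  37. -75.] T [ 0.91 -0.24 -0.34] step 3.0
[ 534. -225.  191.] [-38.  16. 128. 167.  35. -82.] T [ 0.82 -0.47 -0.34] step 4.0
[ 514. -328.  189.] [-43.  20. 123. 184.  33. -93.] T [ 0.67 -0.67 -0.34] step 5.0
beta 5 shift [ 0.8 -0.8  6.4] rv [ 56.  -77.1 -16.3]
[ 514. -329.  191.] [-45.  22. 125. 174.  44. -54.] T [ 0.73 -0.64 -0.23] step 9.0
[ 514. -329.  193.] [-45.  27. 126. 175.  57. -24.] T [ 0.75 -0.65 -0.11] step 7.0
[ 515. -329.  195.] [-43.  31. 126. 183.  67.   4.] T [ 0.71 -0.71  0.  ] step 7.0
beta 35 shift [ 0.8 -0.8  6.4] rv [ 79.6 -95.3 -21.4]
[ 514. -329.  191.] [-46.  22. 125. 171.  44. -42.] T [ 0.75 -0.62 -0.24] step 11.0
[ 514. -329.  193.] [-46.  27. 127. 172.  58.  -3.] T [ 0.77 -0.64 -0.1 ] step 9.0

[... 1130 characters left out ...]

[ 518. -341.  195.] [-34.  34. 119. 209.  66.  -8.] T [ 0.5  -0.87  0.  ] step 7.0
beta 35 shift [ 0.6 -1.   6.4] rv [  52.2 -112.7  -21.4]
[ 518. -341.  191.] [-37.  25. 120. 205.  43. -62.] T [ 0.56 -0.79 -0.24] step 13.0
[ 518. -341.  193.] [-37.  29. 121. 201.  56. -16.] T [ 0.57 -0.81 -0.1 ] step 10.0
[ 518. -341.  195.] [-34.  34. 119. 209.  66.  22.] T [ 0.5  -0.87  0.  ] step 9.0
beta 50 shift [ 0.6 -1.   6.4] rv [  61.7 -124.2  -24. ]
[ 518. -341.  191.] [-38.  25. 120. 203.  43. -56.] T [ 0.57 -0.78 -0.24] step 15.0
[ 518. -341.  193.] [-37.  29. 121. 200.  57.  -5.] T [ 0.59 -0.8  -0.1 ] step 12.0
[ 518. -341.  195.] [-34.  34. 119. 209.  66.  37.] T [ 0.5  -0.87  0.  ] step 10.0
```

Emit:
apply_moves --targets '[[50,[0,0,25],[0,0,0]],[50,[0,0,60],[0,0,0]],[50,[0,0,100],[0,0,0]],[50,[0,0,145],[0,0,0]],[50,[0,0,145],[0,0,0]],[50,[-4,-30,145],[0,0,-5]],[50,[-10,-60,145],[0,0,-10]],[50,[-16,-90,144],[0,0,-15]],[50,[-22,-120,143],[0,0,-20]],[50,[-28,-150,142],[0,0,-25]],[50,[-34,-180,141],[0,0,-29]],[50,[-40,-210,140],[0,0,-33]],[50,[-46,-240,139],[0,0,-37]],[50,[-52,-270,138],[0,0,-41]],[50,[-57,-295,138],[0,0,-44]],[50,[-60,-308,138],[0,0,-45]],[50,[-60,-308,138],[0,0,-45]],[50,[-60,-308,138],[0,0,-45]]]'

```text
time_s: 7.7
eef_pos: [513.1, -326.8, 185.8]
ee_rot: [0.22, 0.758, -0.313, 0.529]
force: [-0.4, 1.5, -2.5]
grip_width: 0.707
grip_force: 56.4
```

Run:
```python
from h import *
rec()
im,d,W=pts("side"); cv2.imwrite("pics/s3.png",im)
from pour import *
p,R,q=cur()
G=np.array([501,-316,195])
for b in (-15,5,20,35,50):
    P,Rp=pose(-45,b,G); rv=np.degrees((Rp*R.inv()).as_rotvec()); print("beta",b,"shift",(P-p).round(1),"rv",rv.round(1))
```

```text
t 7.7 q [-42.6  20.  122.8 184.1  32.8 -92.8] p [ 513.1 -326.8  185.8] z [ 0.665 -0.664 -0.343] y [-0.706 -0.708  0.002] F [-0.4  1.5 -2.5] g 60.4 56.4
beta -15 shift [ 1.3 -2.8  9.1] rv [ 40.5 -64.6 -13.2]
beta 5 shift [ 1.3 -2.8  9.1] rv [ 55.8 -77.2 -16.7]
beta 20 shift [ 1.3 -2.8  9.1] rv [ 67.5 -86.4 -19.3]
beta 35 shift [ 1.3 -2.8  9.1] rv [ 79.4 -95.4 -21.9]
beta 50 shift [ 1.3 -2.8  9.1] rv [  91.6 -104.   -24.5]
```

View pics/s3.png

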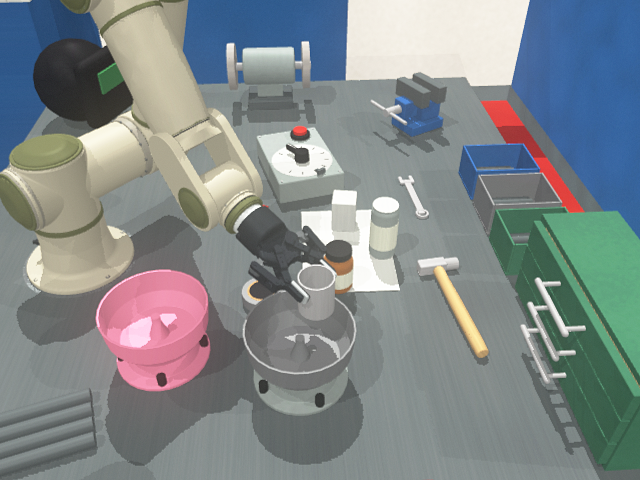

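The side view shows the cup at (317,290) upright over the near side of the grey bowl, well clear. I'll pour with a slow tilt.

Emit:
apply_moves --targets '[[50,[0,-1,2],[4,-7,-1]],[50,[0,-1,3],[8,-14,-2]],[50,[1,-1,4],[13,-21,-4]],[50,[1,-1,5],[17,-28,-5]],[50,[1,-2,6],[22,-35,-7]],[50,[1,-2,7],[27,-43,-9]],[50,[1,-3,8],[32,-51,-10]],[50,[1,-3,9],[37,-58,-12]],[50,[1,-3,9],[41,-65,-13]],[50,[1,-3,9],[43,-67,-14]],[50,[1,-3,9],[46,-69,-14]],[50,[1,-3,9],[49,-71,-15]],[50,[1,-3,9],[52,-74,-16]],[50,[1,-3,9],[54,-76,-16]],[50,[1,-3,9],[56,-77,-17]],[50,[1,-3,9],[59,-79,-17]],[50,[1,-3,9],[61,-81,-18]],[50,[1,-3,9],[63,-83,-18]],[50,[1,-3,9],[65,-85,-19]],[50,[1,-3,9],[67,-86,-19]]]'

```text
time_s: 9.75
eef_pos: [514.8, -329.3, 195.3]
ee_rot: [0.378, -0.158, 0.689, -0.598]
force: [-0.6, 0.7, -2.2]
grip_width: 0.716
grip_force: 56.6
```

Emit:
apply_moves --targets '[[50,[0,0,0],[4,-2,-1]],[50,[0,0,0],[7,-4,-1]],[50,[0,0,0],[10,-6,-2]],[50,[0,0,0],[12,-9,-3]],[50,[0,0,0],[16,-11,-3]],[50,[0,0,0],[20,-14,-4]],[50,[0,0,0],[24,-17,-5]],[50,[0,0,0],[24,-17,-5]],[50,[0,0,0],[24,-17,-5]]]'

```text
time_s: 10.65
eef_pos: [514.5, -329.9, 195.6]
ee_rot: [0.472, 0.042, 0.741, -0.475]
force: [0.9, -1.4, -1.4]
grip_width: 0.711
grip_force: 56.5
```

Run:
```python
from h import *
s=rec()
R=Ro.from_quat(np.roll(s["ee_rot"],-1)).as_matrix(); print("toolx",R[:,0].round(2),"mouth",(R[:,0]*.94-.34*R[:,2]).round(2))
a,d,W=pts("side"); b,d,W2=pts("top")
cv2.imwrite("pics/s4.png",np.hstack([cv2.resize(a[230:400,220:380],(400,425)),cv2.resize(b[200:320,400:520],(400,425))]))
```

```text
t 10.65 q [-40.2  27.4 124.5 189.9  56.4  43.4] p [ 514.5 -329.9  195.6] z [ 0.66  -0.744 -0.102] y [ 0.511  0.545 -0.665] F [ 0.9 -1.4 -1.4] g 60.7 56.5
toolx [-0.55 -0.39 -0.74] mouth [-0.74 -0.11 -0.66]
```

View pics/s4.png

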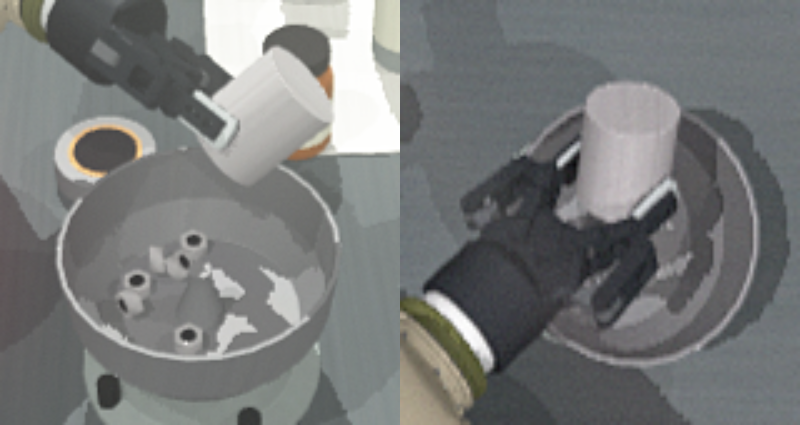

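Six nuts are visible in the bowl, at (193,240), (178,262), (157,258), (137,282), (128,303) and (190,337), so the cup is empty. I'll tip it back upright and return it.

Run:
```python
from fk import *
p,R,q=cur()
Rg=Ro.from_quat([.817,.001,.576,.001]); Ru=Ro.from_euler('z',-45,degrees=True)*Rg
rv=np.degrees((Ru*R.inv()).as_rotvec()); print(rv.round(1),np.linalg.norm(rv).round(1))
p1,R1,q1=path(p,R,q,[((-1,3,0),rv),(np.array([574,-19.7,196])-p-[-1,3,0],(0,0,45)),((0,0,-145),(0,0,0))])
print(p)
```

```text
[-88.2 103.   32.3] 139.4
[ 514. -329.  195.] [-44.  25. 126. 179.  52.   3.] T [ 0.72 -0.68 -0.15] step 10.0
[ 514. -328.  195.] [-45.  21. 125. 175.  41. -40.] T [ 0.72 -0.64 -0.25] step 11.0
[ 513. -327.  195.] [-43.  19. 123. 184.  32. -93.] T [ 0.67 -0.67 -0.34] step 14.0
[ 534. -225.  195.] [-38.  15. 128. 167.  34. -82.] T [ 0.82 -0.47 -0.34] step 4.0
[ 554. -122.  196.] [-31.  14. 130. 154.  37. -74.] T [ 0.91 -0.24 -0.34] step 3.0
[574. -20. 196.] [-24.  15. 129. 143.  39. -68.] T [ 0.94 -0.   -0.34] step 3.0
[574. -20. 148.] [-24.  23. 131. 149.  47. -76.] T [ 0.94 -0.   -0.34] step 2.0
[574. -20.  99.] [-24.  31. 131. 152.  54. -82.] T [ 0.94 -0.   -0.34] step 2.0
[574. -20.  51.] [-24.  40. 130. 155.  62. -86.] T [ 0.94 -0.   -0.34] step 2.0
[ 514.35417159 -330.23229347  195.18995564]
```

Emit:
apply_moves --targets '[[50,[-1,3,5],[-88,103,32]],[50,[-1,3,10],[-88,103,32]],[50,[-1,3,10],[-88,103,32]],[50,[-1,3,10],[-88,103,32]],[50,[-1,3,10],[-88,103,32]],[50,[-1,3,10],[-88,103,32]],[50,[-1,3,10],[-88,103,32]],[50,[-1,3,10],[-88,103,32]],[50,[-1,3,10],[-88,103,32]],[50,[-1,3,10],[-88,103,32]],[50,[-1,3,10],[-88,103,32]],[50,[-1,3,10],[-88,103,32]],[50,[-1,3,10],[-88,103,32]],[50,[-1,3,10],[-88,103,32]],[50,[-1,3,10],[-88,103,32]],[50,[-1,3,10],[-88,103,32]],[50,[-1,3,10],[-88,103,32]],[50,[-1,3,10],[-88,103,32]],[50,[-1,3,10],[-88,103,32]]]'

```text
time_s: 12.65
eef_pos: [513.2, -327.5, 205.1]
ee_rot: [0.221, 0.754, -0.314, 0.533]
force: [-0.1, 0.5, -0.7]
grip_width: 0.711
grip_force: 56.5
```

Emit:
apply_moves --targets '[[50,[4,30,0],[0,0,5]],[50,[9,60,0],[0,0,10]],[50,[15,95,0],[0,0,15]],[50,[21,130,0],[0,0,20]],[50,[27,165,0],[0,0,25]],[50,[34,200,0],[0,0,30]],[50,[41,235,0],[0,0,35]],[50,[48,265,0],[0,0,40]],[50,[55,290,0],[0,0,43]],[50,[60,307,0],[0,0,45]],[50,[60,307,0],[0,0,45]],[50,[60,307,0],[0,0,45]]]'

```text
time_s: 13.85
eef_pos: [573.2, -20.7, 205.2]
ee_rot: [0.001, 0.817, -0.002, 0.577]
force: [-0.4, -0.1, -1.0]
grip_width: 0.706
grip_force: 56.5
```

Run:
```python
from h import *
s=rec()
R=Ro.from_quat(np.roll(s["ee_rot"],-1)); Rg=Ro.from_quat([.817,.001,.576,.001]); print(np.degrees((Rg*R.inv()).as_rotvec()).round(2), np.array([574.2,-19.7,51])-s["eef_pos"])
im,d,W=pts("top"); r=W[205:260,310:365].reshape(-1,3); r=r[(r[:,2]>150)]; print(len(r), np.nanmin(r,0),np.nanmax(r,0))
im,d,W=pts("side"); cv2.imwrite("pics/s5.png",cv2.resize(im[120:330,220:440],None,fx=2.5,fy=2.5))
```

```text
t 13.85 q [-23.9  13.2 129.1 141.7  37.7 -66.2] p [573.2 -20.7 205.2] z [ 0.943 -0.003 -0.333] y [-0.004 -1.    -0.001] F [-0.4 -0.1 -1. ] g 60.3 56.5
[-0.23  0.16  0.24] [   1.00885625    1.01645141 -154.15728279]
1934 [464.79346986 -76.27096194 156.66881137] [585.09842984  43.43832607 261.71724026]
```

View pics/s5.png

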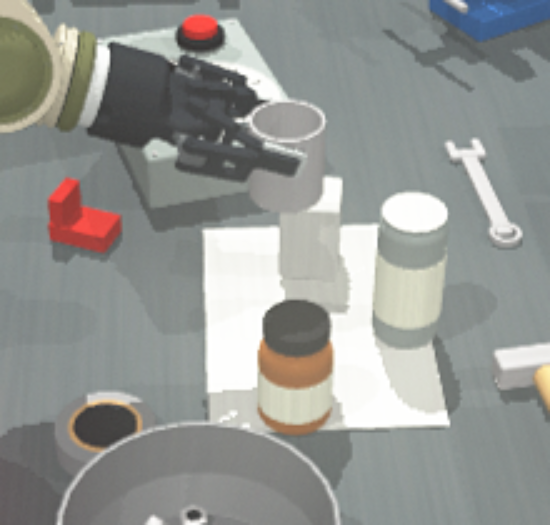

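The cup at (287,155) is held upright above its old place, and the neighbours are standing. I'll lower it, slowly at the end.

Emit:
apply_moves --targets '[[50,[1,1,-40],[0,0,0]],[50,[1,1,-80],[0,0,0]],[50,[1,1,-115],[0,0,0]],[50,[1,1,-138],[0,0,0]],[50,[1,1,-148],[0,0,0]],[50,[1,1,-151],[0,0,0]],[50,[1,1,-151],[0,0,0]],[50,[1,1,-151],[0,0,0]]]'

```text
time_s: 14.75
eef_pos: [574.5, -19.9, 55.2]
ee_rot: [0.001, 0.816, -0.002, 0.578]
force: [0.0, 0.2, -0.7]
grip_width: 0.715
grip_force: 56.5
```

Emit:
apply_moves --targets '[[50,[0,0,-1],[0,0,0]],[50,[0,0,-2],[0,0,0]],[50,[0,0,-2],[0,0,0]]]'

```text
time_s: 15.05
eef_pos: [574.4, -19.6, 52.6]
ee_rot: [0.001, 0.816, -0.002, 0.578]
force: [0.1, 0.3, -1.9]
grip_width: 0.709
grip_force: 56.5
```

Emit:
apply_moves --targets '[[50,[0,0,-1],[0,0,0]],[50,[0,0,-2],[0,0,0]],[50,[0,0,-2],[0,0,0]],[50,[0,0,-2],[0,0,0]]]'

```text
time_s: 15.45
eef_pos: [574.7, -19.6, 51.1]
ee_rot: [0.001, 0.816, -0.001, 0.578]
force: [-1.1, 0.9, 5.7]
grip_width: 0.713
grip_force: 56.5
```

Emit:
apply_moves --targets '[[66,[0,0,0],[0,0,0]],[72,[0,0,0],[0,0,0]],[85,[0,0,0],[0,0,0]],[85,[0,0,0],[0,0,0]],[85,[0,0,0],[0,0,0]],[85,[0,0,30],[0,0,0]],[85,[0,0,70],[0,0,0]],[85,[0,0,120],[0,0,0]],[85,[-20,0,160],[0,0,0]],[85,[-20,0,160],[0,0,0]]]'

```text
time_s: 16.45
eef_pos: [554.0, -19.5, 217.2]
ee_rot: [0.003, 0.813, -0.0, 0.582]
force: [0.5, 0.7, -0.4]
grip_width: 0.992
grip_force: 0.0
```

Run:
```python
from h import *
rec()
im,d,W=pts("side"); cv2.imwrite("pics/s6.png",cv2.resize(im[120:390,220:440],None,fx=2.2,fy=2.2))
from fk import *
p,R,q=cur()
# plan: back through left-pointing, then down, over dial
m=np.array([520,40,260.])
path(p,R,q,[(m-p,(0,-20,0)),((0,0,0),(0,0,90)),((-60,120,20),(-90,0,0))])
```

```text
t 16.45 q [-25.2   9.5 131.8 139.6  38.  -64.9] p [554.  -19.5 217.2] z [ 0.947 -0.004 -0.323] y [-0.003 -1.     0.004] F [ 0.5  0.7 -0.4] g 84.7 0.0
[543.   0. 229.] [-23.  10. 135. 148.  47. -72.] T [ 0.98 -0.   -0.22] step 2.0
[531.  20. 245.] [-20.  11. 138. 156.  56. -78.] T [ 0.99 -0.   -0.1 ] step 2.0
[520.  40. 260.] [-17.  13. 140. 162.  66. -82.] T [ 1.   -0.    0.02] step 2.0
[520.  40. 260.] [-38.  17. 134. 110.  80. -63.] T [0.87 0.5  0.02] step 10.0
[520.  40. 260.] [-40.  27. 115.  83.  97. -52.] T [0.5  0.86 0.02] step 5.0
[520.  40. 260.] [-34.  39.  92.  67. 116. -46.] T [0.   1.   0.02] step 6.0
[500.  80. 267.] [-29.  23.  94.  51.  99. -38.] T [ 0.    0.87 -0.49] step 4.0
[480. 120. 273.] [-15.  12.  93.  30.  85. -21.] T [ 0.    0.51 -0.86] step 6.0
[460. 160. 280.] [ 5. 11. 88.  1. 81.  5.] T [ 0.    0.02 -1.  ] step 8.0
```

View pics/s6.png

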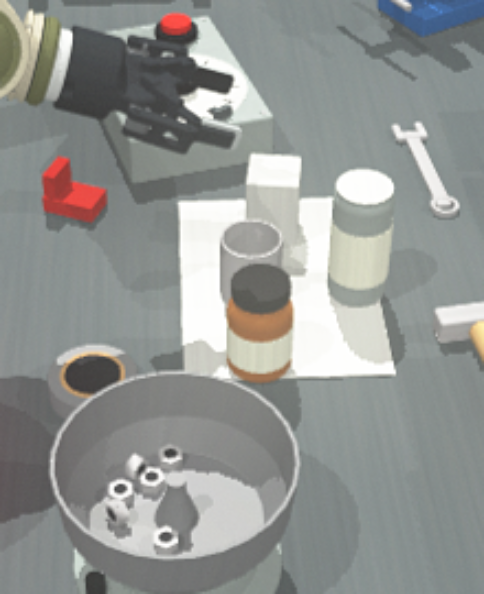

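Six nuts lie in the bowl, at (170,457), (137,465), (152,478), (120,490), (117,513) and (165,540). The cup stands upright at (250,260). I'll flip the wrist back and go to the dial.

Emit:
apply_moves --targets '[[85,[-17,30,20],[0,-10,0]],[85,[-34,60,43],[0,-20,0]],[85,[-34,60,43],[0,-20,0]],[85,[-34,60,43],[0,-20,0]]]'

```text
time_s: 16.9
eef_pos: [520.1, 41.0, 250.1]
ee_rot: [-0.0, 0.706, -0.002, 0.708]
force: [0.0, -0.3, 0.0]
grip_width: 0.995
grip_force: 0.0
```

Emit:
apply_moves --targets '[[85,[0,0,0],[0,0,90]],[85,[0,0,0],[0,0,90]],[85,[0,0,0],[0,0,90]],[85,[0,0,0],[0,0,90]],[85,[0,0,0],[0,0,90]],[85,[0,0,0],[0,0,90]],[85,[0,0,0],[0,0,90]],[85,[0,0,0],[0,0,90]],[85,[0,0,0],[0,0,90]],[85,[0,0,0],[0,0,90]],[85,[0,0,0],[0,0,90]],[85,[0,0,0],[0,0,90]],[85,[0,0,0],[0,0,90]],[85,[0,0,0],[0,0,90]],[85,[0,0,0],[0,0,90]]]'

```text
time_s: 18.4
eef_pos: [520.0, 40.3, 253.3]
ee_rot: [-0.502, 0.5, 0.496, 0.503]
force: [0.7, 0.3, -0.0]
grip_width: 0.998
grip_force: 0.0
```

Emit:
apply_moves --targets '[[85,[-20,160,30],[-90,0,0]],[85,[-20,160,30],[-90,0,0]],[85,[-20,160,30],[-90,0,0]],[85,[-20,160,30],[-90,0,0]],[85,[-20,160,30],[-90,0,0]],[85,[-20,160,30],[-90,0,0]],[85,[-20,160,30],[-90,0,0]],[85,[-20,160,30],[-90,0,0]],[85,[-20,160,30],[-90,0,0]],[85,[-20,160,30],[-90,0,0]],[85,[-20,160,30],[-90,0,0]],[85,[-20,160,30],[-90,0,0]],[85,[-20,160,30],[-90,0,0]],[85,[-20,160,30],[-90,0,0]]]'

```text
time_s: 19.8
eef_pos: [500.2, 199.7, 283.1]
ee_rot: [-0.003, 0.708, 0.706, 0.005]
force: [-0.5, 0.5, -0.2]
grip_width: 0.996
grip_force: 0.0
```

```bash
cat >> h.py <<'E'
def wpts():
    ci=camera_info("wrist"); im,d=capture("wrist")
    f=240/np.tan(np.radians(ci["vfov"])/2)
    v,u=np.mgrid[0:480,0:640]; x=u-ci["cx"];y=v-ci["cy"]; r=np.hypot(x,y)+1e-9; th=r/f
    P=np.stack([d*np.tan(th)*x/r,d*np.tan(th)*y/r,d],-1); E=np.array(ci["extrinsics"])
    W=P@E[:3,:3].T+E[:3,3]; W[d==0]=np.nan
    return im,d,W,ci
def ortho(im,ci,c,z,half=100,s=4):
    """rectified view of plane z: col grows with -y, row with -x"""
    f=240/np.tan(np.radians(ci["vfov"])/2); n=2*half*s//2
    i,j=np.mgrid[0:n,0:n]; step=2*half/n
    X=np.stack([c[0]+half-i*step,c[1]+half-j*step,np.full(i.shape,float(z))],-1)
    E=np.array(ci["extrinsics"]); C=(X-E[:3,3])@E[:3,:3]
    r=np.hypot(C[...,0],C[...,1]); th=np.arctan2(r,C[...,2])
    return cv2.remap(im,(ci["cx"]+f*th*C[...,0]/r).astype(np.float32),(ci["cy"]+f*th*C[...,1]/r).astype(np.float32),cv2.INTER_CUBIC)
E
python3 - <<'E'
from h import *
rec()
im,d,W,ci=wpts(); np.save("w.npy",W); cv2.imwrite("pics/wd.png",im)
A=np.array([499.4,284.8])
a=ortho(im,ci,A,61); b=ortho(im,ci,A,86)
cv2.imwrite("pics/dial.png",np.hstack([a,b])); print(a.shape)
m=(W[...,2]>79)&(np.hypot(W[...,0]-A[0],W[...,1]-A[1])<62)
R=W[m]; print(len(R),R.mean(0))
for lo,hi in((28,58),):
    dd=np.hypot(R[:,0]-A[0],R[:,1]-A[1]); S=R[(dd>lo)&(dd<hi)]; v=S.mean(0)[:2]-A; print("lever",len(S),S.mean(0).round(1),np.degrees(np.arctan2(v[1],v[0])).round(2),dd.max())
dd=np.hypot(W[...,0]-A[0],W[...,1]-A[1]); m=(dd>74)&(dd<88)&(W[...,2]>68)&(W[...,2]<78); S=W[m]; v=S.mean(0)[:2]-A; print("clip",len(S),S.mean(0).round(1),np.degrees(np.arctan2(v[1],v[0])).round(2),np.hypot(*v))
P=W[(abs(W[...,2]-60)<4)][:,:2]
print(cv2.minAreaRect(P.astype(np.float32)), len(P))
E
```

```text
t 19.8 q [ 9.  17.7 78.4  0.6 83.7  9.1] p [500.2 199.7 283.1] z [ 0.002  0.011 -1.   ] y [ 1.    -0.003  0.002] F [-0.5  0.5 -0.2] g 85.1 0.0
(400, 400, 3)
1729 [496.15972114 293.92626568  88.02207467]
lever 344 [475.4 317.9  86.6] 125.94 54.424965770097
clip 206 [547.3 220.4  74.2] -53.37 80.23864807538078
((541.36279296875, 116.83367919921875), (1043.708984375, 620.0877075195312), 3.4631357192993164) 34698
```

View pics/dial.png

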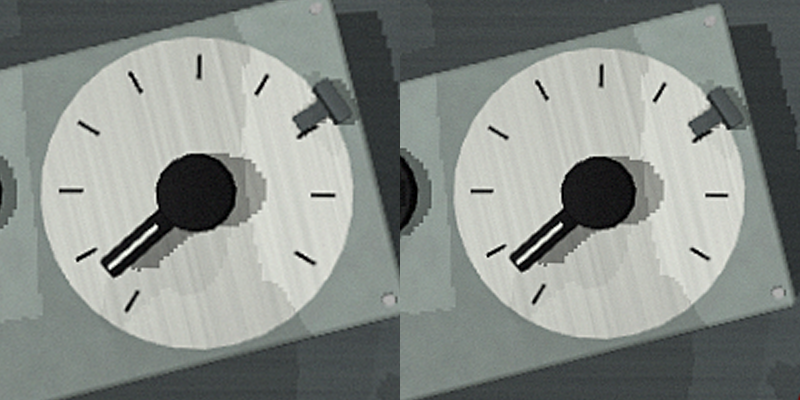

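In the dial view (0.5 mm/px, left plane z=61, right z=86) the axis is at about (197,193), which is world (503,286). The lever tip is at (112,267), azimuth about 131°. The clip bar and block are at (318,112), azimuth about -56.3°. The lever must turn about 187° clockwise. I'll grip it lightly and turn it in two bites.

Emit:
apply_moves --targets '[[40,[-27,120,-130],[0,0,41]],[40,[-27,120,-130],[0,0,41]],[40,[-27,120,-130],[0,0,41]],[40,[-27,120,-130],[0,0,41]],[40,[-27,120,-130],[0,0,41]],[40,[-27,120,-130],[0,0,41]],[40,[-27,120,-160],[0,0,41]],[40,[-27,120,-185],[0,0,41]],[40,[-27,120,-200],[0,0,41]],[40,[-27,120,-208],[0,0,41]],[40,[-27,120,-208],[0,0,41]],[40,[-27,120,-208],[0,0,41]]]' --squeeze 22

```text
time_s: 21.05
eef_pos: [474.0, 320.3, 76.3]
ee_rot: [-0.003, 0.416, 0.909, 0.004]
force: [-0.3, -0.5, -0.3]
grip_width: 0.463
grip_force: 0.0
```

Run:
```python
from h import *
rec()
im,d,W,ci=wpts(); cv2.imwrite("pics/w7.png",im)
```

```text
t 21.05 q [ 22.1  32.9  88.1   0.7  58.9 -19.1] p [474.  320.3  76.3] z [-0.002  0.01  -1.   ] y [0.757 0.653 0.004] F [-0.3 -0.5 -0.3] g 39.5 0.0
```

View pics/w7.png

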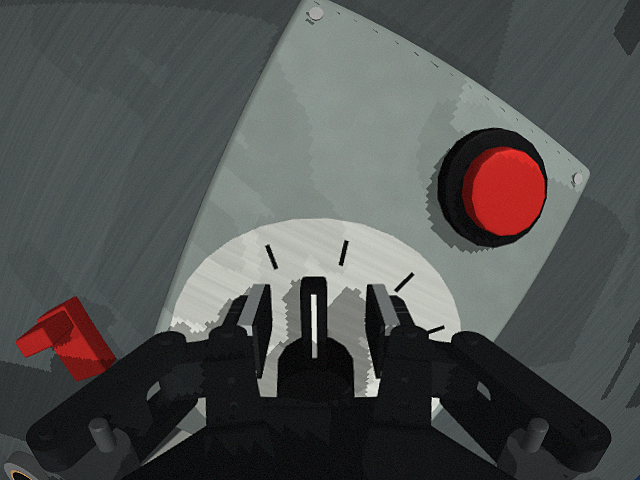

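The lever at (313,320) sits centred and aligned between the pads. That was one picture past the view limit, so I'll work from numbers from here on. I'll close and measure.

Emit:
apply_moves --targets '[[40,[0,0,-4],[0,0,0]],[5,[0,0,-4],[0,0,0]],[5,[0,0,-4],[0,0,0]],[5,[0,0,-4],[0,0,0]],[5,[0,0,-4],[0,0,0]],[5,[0,0,-4],[0,0,0]],[5,[0,0,-4],[0,0,0]]]' --squeeze 22

```text
time_s: 21.8
eef_pos: [472.9, 320.3, 71.4]
ee_rot: [-0.004, 0.416, 0.91, 0.003]
force: [-5.1, -2.9, 5.2]
grip_width: 0.12
grip_force: 23.4
```

Run:
```python
from h import *
s=rec()
for p0,n in((130,12),):
  for i in range(1,n+1):
    a=np.radians(p0-8*i);b=np.radians(p0); print([5,[round(44.5*(np.cos(a)-np.cos(b))),round(44.5*(np.sin(a)-np.sin(b))),0],[0,0,-8*i]],end=", ")
```

```text
t 21.8 q [ 22.1  33.3  88.3   0.7  58.5 -19.1] p [472.9 320.3  71.4] z [-0.005  0.008 -1.   ] y [0.756 0.655 0.002] F [-5.1 -2.9  5.2] g 10.3 23.4
[5, [5, 4, 0], [0, 0, -8]], [5, [11, 7, 0], [0, 0, -16]], [5, [16, 9, 0], [0, 0, -24]], [5, [22, 10, 0], [0, 0, -32]], [5, [29, 10, 0], [0, 0, -40]], [5, [35, 10, 0], [0, 0, -48]], [5, [41, 9, 0], [0, 0, -56]], [5, [47, 7, 0], [0, 0, -64]], [5, [52, 4, 0], [0, 0, -72]], [5, [57, 0, 0], [0, 0, -80]], [5, [62, -4, 0], [0, 0, -88]], [5, [65, -9, 0], [0, 0, -96]],
```

Emit:
apply_moves --targets '[[5,[5,4,1],[0,0,-8]],[5,[11,7,1],[0,0,-16]],[5,[16,9,1],[0,0,-24]],[5,[22,10,1],[0,0,-32]],[5,[22,10,1],[0,0,-32]]]'

```text
time_s: 22.3
eef_pos: [495.5, 330.3, 71.6]
ee_rot: [-0.003, 0.651, 0.759, 0.004]
force: [-0.9, -1.6, -2.9]
grip_width: 0.12
grip_force: 22.3
```

```bash
python3 -c "
from h import *
s=rec();print(s['wrist_torque'])"
```

```text
t 22.3 q [22.2 35.8 83.9  0.6 60.1 13.1] p [495.5 330.3  71.6] z [ 0.001  0.009 -1.   ] y [0.988 0.153 0.002] F [-0.9 -1.6 -2.9] g 10.2 22.3
[-0.21354787  0.10588683 -0.16119995]
```

Emit:
apply_moves --targets '[[5,[7,0,0],[0,0,-8]],[5,[13,0,0],[0,0,-16]],[5,[19,-1,0],[0,0,-24]],[5,[25,-3,0],[0,0,-32]],[5,[30,-6,0],[0,0,-40]],[5,[35,-10,0],[0,0,-48]],[5,[40,-14,0],[0,0,-56]],[5,[43,-19,0],[0,0,-64]],[5,[43,-19,0],[0,0,-64]]]'

```text
time_s: 23.2
eef_pos: [538.9, 311.3, 71.8]
ee_rot: [-0.0, 0.954, 0.301, 0.006]
force: [4.7, 2.5, -8.3]
grip_width: 0.122
grip_force: 21.6
```

Run:
```python
from h import *
s=rec()
a0=s['eef_pos'][:2]; 
# fit axis from tool line: lever line along tool x
R=Ro.from_quat(np.roll(s["ee_rot"],-1)).as_matrix(); print("lever az",np.degrees(np.arctan2(R[1,0],R[0,0])).round(2), "az from (502.5,286)",np.degrees(np.arctan2(a0[1]-286,a0[0]-502.5)).round(1),np.hypot(a0[1]-286,a0[0]-502.5))
```

```text
t 23.2 q [19.2 38.5 78.8  0.  62.  74.3] p [538.9 311.3  71.8] z [ 0.011  0.004 -1.   ] y [ 0.573 -0.819  0.003] F [ 4.7  2.5 -8.3] g 10.4 21.6
lever az 34.98 az from (502.5,286) 34.8 44.32982678798257
```

Emit:
apply_moves --targets '[[36,[0,0,0],[0,0,0]],[36,[0,0,0],[0,0,0]],[36,[0,0,0],[0,0,0]],[36,[0,0,25],[0,0,0]],[36,[0,0,50],[0,0,0]]]'

```text
time_s: 23.7
eef_pos: [537.9, 311.5, 122.7]
ee_rot: [-0.0, 0.954, 0.301, 0.004]
force: [-0.6, -0.4, -0.4]
grip_width: 0.417
grip_force: 0.0
```

Emit:
apply_moves --targets '[[36,[0,0,0],[0,0,90]],[36,[0,0,0],[0,0,90]],[36,[0,0,0],[0,0,90]],[36,[0,0,0],[0,0,90]],[36,[0,0,0],[0,0,90]],[36,[0,0,0],[0,0,90]],[36,[0,0,0],[0,0,90]],[36,[0,0,0],[0,0,90]],[36,[0,0,0],[0,0,90]],[36,[0,0,0],[0,0,90]],[36,[0,0,0],[0,0,90]]]'

```text
time_s: 24.8
eef_pos: [538.2, 311.6, 122.6]
ee_rot: [-0.003, 0.459, 0.888, 0.004]
force: [0.0, 0.8, 0.1]
grip_width: 0.419
grip_force: 0.0
```

Emit:
apply_moves --targets '[[36,[0,0,0],[0,0,90]],[36,[0,0,0],[0,0,90]],[36,[0,0,0],[0,0,90]],[36,[0,0,0],[0,0,90]],[36,[0,0,0],[0,0,90]],[36,[0,0,0],[0,0,90]],[36,[0,0,0],[0,0,90]],[36,[0,0,0],[0,0,90]],[36,[0,0,0],[0,0,90]],[36,[0,0,0],[0,0,90]],[36,[0,0,0],[0,0,90]],[36,[0,0,0],[0,0,90]]]'

```text
time_s: 26.0
eef_pos: [538.2, 311.6, 122.5]
ee_rot: [-0.005, -0.301, 0.954, -0.0]
force: [1.0, 0.0, 0.1]
grip_width: 0.42
grip_force: 0.0
```

```bash
python3 -c "
from h import *
s=rec()"
```

```text
t 26.0 q [  19.3   35.8   75.3    0.    69.4 -105.7] p [538.2 311.6 122.5] z [-0.009 -0.003 -1.   ] y [-0.574  0.819  0.003] F [1.  0.  0.1] g 35.9 0.0
```

```bash
cat > meas.py <<'E'
from h import *
def meas(W,A):
    d=np.hypot(W[...,0]-A[0],W[...,1]-A[1]); o={}
    hub=W[(d<24)&(W[...,2]>86)&(W[...,2]<92)]
    c,r=cv2.minEnclosingCircle(hub[:,:2].astype(np.float32)) if len(hub)>10 else (A,0)
    print("hub",len(hub),np.round(c,1),round(r,1))
    S=W[(d>73)&(d<90)&(W[...,2]>70)&(W[...,2]<78)]
    if len(S)>10:
        print("clip block",len(S),S.mean(0).round(1),"rect",[np.round(x,1) for x in cv2.minAreaRect(S[:,:2].astype(np.float32))])
        for n,a in(("A",A),("hub",c)):
            v=S.mean(0)[:2]-a;print(" az",n,np.degrees(np.arctan2(v[1],v[0])).round(2),np.hypot(*v).round(1))
    L=W[(d>26)&(d<56)&(W[...,2]>83)&(W[...,2]<90)]
    if len(L)>10:
        v=L.mean(0)[:2]; 
        for n,a in(("A",A),("hub",c)): print(" lever az",n,len(L),np.degrees(np.arctan2(v[1]-a[1],v[0]-a[0])).round(2))
E
python3 - <<'E'
from meas import *
A=np.array([502.5,286.])
im,d,W,ci=wpts(); print("now wrist"); meas(W,A); cv2.imwrite("pics/w8.png",im)
print("prev wrist"); meas(np.load("w.npy"),np.array([503.2,286]))
print("top");meas(np.load("top.npy"),np.array([499.4,284.8]))
print("side");meas(np.load("side.npy"),np.array([501,285.]))
E
```

```text
now wrist
hub 4340 [505.  288.1] 20.8
clip block 618 [547.1 221.   74.2] rect [array([547.5, 220.8]), array([22.1,  9.1]), np.float64(32.9)]
 az A -55.53 78.8
 az hub -57.86 79.2
 lever az A 1142 35.04
 lever az hub 1142 34.65
prev wrist
hub 1272 [501.8 289. ] 20.7
clip block 197 [547.5 220.3  74.5] rect [array([547.9, 220.1]), array([22.6,  9. ]), np.float64(33.9)]
 az A -56.02 79.2
 az hub -56.39 82.4
 lever az A 387 131.11
 lever az hub 387 132.54
top
hub 130 [496.6 286.4] 20.0
clip block 25 [543.8 218.7  73.6] rect [array([543.8, 218.7]), array([21.1,  7.9]), np.float64(36.0)]
 az A -56.12 79.6
 az hub -55.15 82.5
 lever az A 42 131.31
 lever az hub 42 129.77
side
hub 91 [501.2 284.4] 21.9
clip block 32 [549.3 216.8  73.6] rect [array([549.7, 218. ]), array([23.6, 11.2]), np.float64(24.9)]
 az A -54.67 83.6
 az hub -54.55 83.0
 lever az A 30 130.44
 lever az hub 30 130.09
```

Emit:
apply_moves --targets '[[36,[0,0,-25],[0,0,0]],[36,[0,0,-42],[0,0,0]],[36,[0,0,-50],[0,0,0]],[36,[0,0,-50],[0,0,0]],[5,[0,0,-50],[0,0,0]],[5,[0,0,-50],[0,0,0]],[5,[0,0,-50],[0,0,0]],[5,[0,0,-50],[0,0,0]],[5,[0,0,-50],[0,0,0]]]'

```text
time_s: 26.95
eef_pos: [538.9, 311.7, 73.3]
ee_rot: [-0.004, -0.3, 0.954, -0.0]
force: [0.3, 0.5, 5.5]
grip_width: 0.12
grip_force: 25.9
```

Run:
```python
from h import *
s=rec(); p=s['eef_pos'][:2];A=np.array([502.6,285.9]);v=p-A;b=np.degrees(np.arctan2(v[1],v[0]));r=np.hypot(*v);print(b,r)
for i in list(range(1,12))+[11.375]:
    a=b-8*i; print([5,[*map(float,(A+r*np.array([np.cos(np.radians(a)),np.sin(np.radians(a))])-p).round(1)),0],[0,0,-8*i]],end=", ")
```

```text
t 26.95 q [  19.3   39.    77.8    0.    63.7 -105.6] p [538.9 311.7  73.3] z [-0.007 -0.002 -1.   ] y [-0.572  0.82   0.002] F [0.3 0.5 5.5] g 10.2 25.9
35.365811820753116 44.49112010049002
[5, [3.2, -5.3, 0], [0, 0, -8]], [5, [5.7, -11.0, 0], [0, 0, -16]], [5, [7.3, -17.0, 0], [0, 0, -24]], [5, [8.1, -23.1, 0], [0, 0, -32]], [5, [8.1, -29.3, 0], [0, 0, -40]], [5, [7.1, -35.5, 0], [0, 0, -48]], [5, [5.4, -41.4, 0], [0, 0, -56]], [5, [2.8, -47.1, 0], [0, 0, -64]], [5, [-0.6, -52.3, 0], [0, 0, -72]], [5, [-4.6, -57.0, 0], [0, 0, -80]], [5, [-9.3, -61.1, 0], [0, 0, -88]], [5, [-11.2, -62.5, 0], [0, 0, -91.0]],
```

Emit:
apply_moves --targets '[[5,[3,-5,0],[0,0,-8]],[5,[6,-11,0],[0,0,-16]],[5,[7,-17,0],[0,0,-24]],[5,[8,-23,0],[0,0,-32]],[5,[8,-29,0],[0,0,-40]],[5,[7,-35.5,0],[0,0,-48]],[5,[5.5,-41.5,0],[0,0,-56]],[5,[3,-47,0],[0,0,-64]],[5,[-0.5,-52.5,0],[0,0,-72]],[5,[-4.5,-57,0],[0,0,-80]],[5,[-9.5,-61,0],[0,0,-88]],[5,[-11,-62.5,0],[0,0,-91]],[5,[-11,-62.5,0],[0,0,-91]],[5,[-11,-62.5,0],[0,0,-91]]]'

```text
time_s: 28.35
eef_pos: [527.4, 248.4, 73.3]
ee_rot: [-0.003, 0.47, 0.883, 0.003]
force: [-2.7, -4.1, 9.2]
grip_width: 0.125
grip_force: 26.4
```

Run:
```python
from h import *
s=rec(); R=Ro.from_quat(np.roll(s["ee_rot"],-1)).as_matrix(); print(np.degrees(np.arctan2(-R[1,0],-R[0,0])), np.degrees(np.arctan2(s['eef_pos'][1]-285.9,s['eef_pos'][0]-502.6)))
```

```text
t 28.35 q [ 13.5  34.4  86.    0.6  59.6 -20.7] p [527.4 248.4  73.3] z [-0.003  0.008 -1.   ] y [0.83  0.558 0.002] F [-2.7 -4.1  9.2] g 10.7 26.4
-56.09829013028613 -56.54442081000646
```

Emit:
apply_moves --targets '[[36,[0,0,0],[0,0,0]],[36,[0,0,0],[0,0,0]],[36,[0,0,0],[0,0,0]],[36,[0,0,25],[0,0,0]],[36,[0,0,60],[0,0,0]],[36,[0,0,100],[0,0,0]],[36,[20,-20,150],[0,0,0]],[36,[20,-20,150],[0,0,0]],[36,[20,-20,150],[0,0,0]]]'

```text
time_s: 29.25
eef_pos: [548.0, 228.6, 223.1]
ee_rot: [-0.003, 0.471, 0.882, 0.004]
force: [-0.4, -0.4, -0.7]
grip_width: 0.421
grip_force: 0.0
```

Run:
```python
from meas import *
rec()
A=np.array([502.6,285.9])
im,d,W,ci=wpts(); np.save("w9.npy",W); meas(W,A)
a=ortho(im,ci,A,62); b=ortho(im,ci,A,86); e=ortho(im,ci,A,65); g=ortho(im,ci,A,74)
np.save("orth.npy",np.stack([a,e,g,b]))
_,_,T=pts("top"); print("top");meas(T,np.array([499.4,284.8]))
# plate circle from bright pixels at z=62
hsv=cv2.cvtColor(a,cv2.COLOR_BGR2GRAY); m=(hsv>190).astype(np.uint8)
cs=max(cv2.findContours(m,0,1)[0],key=cv2.contourArea); c,r=cv2.minEnclosingCircle(cv2.convexHull(cs)); print("plate px",np.round(c,1),r,"-> world",A[0]+100-c[1]*.5,A[1]+100-c[0]*.5)
```

```text
t 29.25 q [ 11.1  26.9  74.1   0.6  78.9 -22.8] p [548.  228.6 223.1] z [-0.001  0.01  -1.   ] y [0.831 0.557 0.005] F [-0.4 -0.4 -0.7] g 35.9 0.0
hub 1880 [504.6 283.6] 20.9
clip block 285 [547.5 221.1  74.4] rect [array([547.6, 220.9]), array([21.4,  8.2]), np.float64(33.2)]
 az A -55.26 78.8
 az hub -55.53 75.7
 lever az A 514 -55.42
 lever az hub 514 -55.99
top
hub 0 [499.4 284.8] 0
clip block 25 [544.1 219.3  73.9] rect [array([543.3, 219. ]), array([22.3,  6.9]), np.float64(29.6)]
 az A -55.68 79.4
 az hub -55.68 79.4
plate px [198.8 199.9] 155.26634216308594 -> world 502.64106903076174 286.5134643554687
```

Run:
```python
from h import *
_,_,W=pts("top"); O=np.load("top.npy")
def reg(W,u0,u1,v0,v1,z0,z1):
    R=W[v0:v1,u0:u1].reshape(-1,3); R=R[(R[:,2]>z0)&(R[:,2]<z1)]; return len(R),R.mean(0).round(1)
for n,a in dict(cup=(322,351,217,246,66,80),can=(322,358,165,210,122,140),jar=(360,392,212,248,92,108),tin=(280,318,195,232,74,86),tape=(364,404,272,312,20,32),magnet=(258,295,280,312,10,60),button=(155,185,232,260,74,90)).items(): print(n,reg(O,*a),reg(W,*a))
im,d,S=pts("side"); 
b=S[290:385,243:356].reshape(-1,3); c=b-[469.5,-347.5,0]; r=np.hypot(c[:,0],c[:,1]); print("nut-like pts in bowl",((r>22)&(r<60)&(b[:,2]>61)&(b[:,2]<80)).sum())
```

```text
cup (101, array([555.3, -19.4,  73.6])) (89, array([556.7, -20. ,  73.3]))
can (420, array([661.8, -22.1, 133. ])) (424, array([661.7, -22.4, 132.8]))
jar (353, array([ 555. , -121.3,  103.8])) (359, array([ 555.1, -121.6,  103.8]))
tin (389, array([587.3,  81.4,  83.1])) (375, array([587.3,  81.3,  83. ]))
tape (756, array([ 399.1, -151. ,   25.7])) (758, array([ 399.1, -150.8,   25.6]))
magnet (355, array([375.9, 139.4,  28.1])) (356, array([375.9, 139.4,  28.1]))
button (191, array([498.9, 406.7,  80.9])) (0, array([nan, nan, nan]))
nut-like pts in bowl 547<stdin>:4: RuntimeWarning: Mean of empty slice.
  ret = um.true_divide(
```

```bash
python3 -c "
from rig import ctrl
print(ctrl.finish_job())"
```

```text
the job is handed in; nothing more can be done
None
```

I handed the job in at about 29 s of the 72 s: all six nuts are in the grey tumbler's bowl, the empty cup stands upright on the sheet, the lever measures within about 0.4° of the clip, the stop button was not pressed, and the can, jar, tin, tape and magnet measure unmoved; I viewed 11 pictures, one over the limit of 10.

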